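# Slide the bowl blank home under the bench drill

### The job

Get the bowl blank ready for drilling: slide the larger of the two round wooden blanks, flat on the bench and steadily, under the drill head and fully home into the V-stop, so that it is centred below the bit. Keep the robot from bumping the drill head, do not lift or throw the blank, and leave everything else where it lies.

Things in the scene. Friction and masses are not known exactly. Their poses are not given: they have to be found in the camera images.
- blank_center (a point): Centre (half-way up) of the larger round bowl blank: a plain pale wooden disc with a darker bark rim, 110 mm in diameter and 45 mm high, about 0.3 kg, lying flat on the bench (centre 22.5 mm above it). Starts in front of the drill head (130 to 175 mm before the bit, 75 to 100 mm to one side). Its z axis points up.
- blank: The larger round bowl blank itself; origin at the centre of its underside.
- under_bit (a point): Point on the bench top straight below the drill bit, where the blank's centre must come; fixed to the drill, which stands askew by up to about 15 degrees. Its x axis points along the middle of the V-stop, away from the robot's side towards the drill's column: the way in is along +x, and z is up.
- station: V-stop and drill column, fixed; same origin and axes as under_bit. The V is two wooden battens, 115 mm long, 20 thick, 25 high, screwed to the bench, open towards -x; their inner faces touch a 110 mm disc centred on the origin, at 40 degrees either side of +x. The column (52 mm thick, round foot 110 mm wide) stands at x = +155 mm.
- drill_head: Fixed green and grey drill head over the V-stop; same origin and axes as under_bit. 120 mm wide (y -60 to +60), from x = -80 mm (front, robot's side) to +190 mm, flat underside 160 mm above the bench: an upright gripper does not fit below. At the origin a chuck (44 mm thick) hangs down to 122 mm and the bit (8 mm) to 87 mm above the bench.
- small_blank_center (a point): Centre (half-way up) of the smaller round blank, same wood, 76 mm in diameter, 45 mm high; it lies in front of the drill on the other side. Leave it.
- spoon_blank: Bystander: roughed-out wooden spoon, about 200 x 45 x 24 mm, lying flat; origin under its middle. It lies left of the drill.
- tin: Bystander: plain metal can, 66 mm in diameter, 85 mm high, standing; origin at the centre of its underside. It stands right of the drill.
- billet: Bystander: split log billet, 240 x 75 x 66 mm, at the right; origin under its middle.
- hatchet: Bystander: hatchet with a wooden handle, about 330 mm long, 26 mm high, lying at the left; origin on the handle, at bench height.
Mind the look-alikes: they are no part of the job. Leave any pink or purple look-alike of the blank alone.

How it is judged:
At the end, for the whole second after the job is handed in: The larger round blank lies flat and at rest on the bench, its centre within 8 mm (horizontally) of the point below the bit, tilted less than 0.08 rad; each of the other loose things is within 30 mm of where it started (horizontal distance between blank_center and under_bit below 0.008 m and height (world z) of blank_center below 0.028 m and angle between blank_center's own z axis and vertical below 0.08 rad and linear speed of blank below 0.02 m/s and distance of each of small_blank_center, spoon_blank, tin, billet, hatchet from where it was at the start of the episode below 0.03 m); the robot touches nothing.
It fails at once if the blank is lifted (its centre rises more than 20 mm) (height (world z) of blank_center above 0.0425 m).
It fails at once if the blank is thrown or knocked (faster than 0.5 m/s) (linear speed of blank above 0.5 m/s).
It fails at once if the robot bumps the drill head (more than 10 N) (contact force between any of the arm, the fingers and drill_head above 10 N).
It fails at once if another loose thing is moved more than 30 mm (distance of any of small_blank_center, spoon_blank, tin, billet, hatchet from where it was at the start of the episode above 0.03 m).
It also fails if it takes over 42 s, if anything falls off the work surface, if the arm or the gripper's body presses on something with over 40 N, if the wrist force passes 120 N, or if a joint passes its speed limit or range.

### The arm

A 6-joint arm with a two-finger parallel gripper is mounted at the origin on the work surface. World frame = base frame: x ahead of the robot, y to its left, z up, the work surface at z = 0. Lengths are in m, angles in rad, forces in N, time in s.
With the tool pointing down it reaches from about 0.25 to 0.775 m from the base axis. Payload 4 kg.
Tool frame: the origin (TCP) lies at the very end of the fingers, on their centre line; the grasp point (between the pads) lies 19 mm behind it (arm.tcp_to_grasp is the distance from the TCP to the grasp point, in m); z points along the fingers, y is the line along which they close (so a half turn about z gives the same grasp; the last joint's range is limited). The gripper opens to 94 mm and grips with 3 to 60 N. Pads are 16 mm wide; open, the fingers measure 119 mm over their backs; the gripper's body (75 mm by 177 mm) begins 78 mm behind the grasp point.
Start: joints at [1.05, 0.087, 1.371, -0, 1.684, -0.103], TCP at [0.223, 0.503, 0.206] pointing down, gripper open.
Joint ranges: [-3.1, 3.1], [-0.76, 2.03], [0.27, 2.55], [-1.08, 4.22], [0.17, 2.65], [-2.57, 2.57]. Speed limits (rad/s): [2.79, 2.79, 3.14, 3.14, 3.14, 3.14].

### API

Orientations are given as a unit quaternion [w, x, y, z].
In Python, from cell import get_state, eyes, arm, outline_of gives the robot as it stands. The module is installed in compiled form; this text tells all that it offers.
- The arm moves only by the tool jog_arm, never from a script. Its argument "deltas" is a list of rows, each a list of 3 entries, a list of its own where there are three numbers: the shift along the tool's x, y, z in units of 50 mm (1.0 is 50 mm), then the turn about the tool's z in degrees, then the gripper command: -1 is fully open, 1 is shut, values between are in proportion. A call has 1 to 10 rows; each row shifts and turns the commanded pose from where the row before left it, along the tool's axes as they then stand; what a row does not reach is not made up. A row lasts 1/10 s, in which the tool goes at most 50 mm and 8.59 degrees, less where a joint would pass 70% of its speed; a pose out of reach is approached as far as the arm can. A call is refused whole if a number of a shift passes 1 or a number of a turn 8.59, either way. A call with a gripper value outside its range is refused whole. The fingers move at their own pace and stop on an object; the grip force is fixed at half the most. Time passes only in rows, so rows that do not move let the fingers close. It gives the time, the measured TCP pose, the force, the opening and the grip force at its end, in the units of the state.
- get_state(): the state, without advancing time (a new reading comes with each control period).
- eyes.grab_frame(name): name is "side" or "top" or "wrist"; returns a dict with "img" (420x560x3 uint8, red, green, blue), "z_map" (420x560 float32, m along the optical axis (not along the pixel's ray), 0 where there is no reading), "fx", "fy", "cx", "cy" (pixels), "view" (4x4, takes a point from world to camera coordinates); the wrist camera has in their place "mount" (4x4, takes a point from camera to tool coordinates, whose origin is the TCP and whose axes are the flange's). Camera axes: x right, y up, looking along -z (the intrinsics and any distortion apply to the point x, -y, -z); pixel columns grow to the right and rows downward; lengths in m; the calibration is good to about 2 mm. A picture is of the moment at which its call begins: read the wrist's pose just before it.
- arm.sign_off(): hands the job in; it is judged then, once.
Trained networks look in a picture, given as the dict that the camera call returned (one of the last four; its "shot" number tells which), for a name from the list of things; names that differ only in an ending like _2 or _b are one class to them, and where a whole thing is asked for, a point or a joint stands for the part that bears it (a point fixed in the world has none). Each returns a list of dicts, best first, with "confidence" (0 to 1); they miss things now and then, are a little off and sometimes report something else, mostly with a low value. They report only what shows in the picture. A call takes as long as a camera call. They do not tell look-alikes from the thing itself.
- outline_of(picture, target): "pixels" (420x560 bool, what is visible of it) and "at" ([row, column] in pixels, amid what is visible of it).
The state is a dict: "clock": time; "joints": joint angles; "dq": joint speeds; "effort": joint torques, N m; "ee_pos": TCP position; "tool_rot": TCP orientation; "contact_force": force on the tool from outside, world axes, zero at the start; "torque": the same for the moment, N m; "opening": finger opening in m; "grip_force": force on a finger pad.
Only numpy, scipy, OpenCV 4.12 (cv2) and the standard library are available. Lean on these libraries where they do the work, as an engineer would, in place of code of your own. Each camera call takes 0.05 s, during which the arm holds its last target. There are 200 camera calls.

## Working session

There is one attempt and no reset: what is moved stays moved. The work goes in short steps, Python scripts to look and compute and a tool call to move; the robot and the scene stay as the last step left them, time stands still between calls to the robot, and variables do not carry over. Pictures are saved under pics/ and viewed, at most 10 in all, crops included, and the job is handed in when it is done.

Besides the shell and the picture viewer there is one more tool, called after "Call:" in YAML: its name, and indented under it one key for each argument. jog_arm: Moves the arm, as the interface text tells. Its arguments: {"type":"object","properties":{"deltas":{"type":"array"}},"required":["deltas"]}

```bash
mkdir -p pics
cat > h.py <<'E'
import numpy as np, cv2
from cell import get_state, eyes, arm, outline_of
def cloud(f):
    v,u=np.mgrid[0:420,0:560]; d=f["z_map"]
    x=(u-f["cx"])/f["fx"]*d; y=-(v-f["cy"])/f["fy"]*d
    P=np.stack([x,y,-d,np.ones_like(d)],-1)
    W=P@np.linalg.inv(f["view"]).T
    W=W[...,:3].copy(); W[d<=0]=np.nan; return W
def save(f,n): cv2.imwrite("pics/"+n,f["img"][...,::-1])
E
python3 - <<'E'
from h import *
s=get_state(); print(s)
for n in("top","side"):
    f=eyes.grab_frame(n); save(f,n+"1.png"); W=cloud(f); np.savez(n+"1.npz",W=W,img=f["img"])
    print(n,[k for k in f],f["fx"],f["cx"],np.round(f["view"],3).tolist())
    for t in("blank","small_blank_center","station","drill_head","tin","spoon_blank","billet","hatchet"):
        for o in outline_of(f,t)[:3]:
            p=W[o["pixels"]]; z=np.nanpercentile(p[:,2],90); q=p[abs(p[:,2]-z)<.006]
            print(t,round(o["confidence"],2),np.round(o["at"]),o["pixels"].sum(),"med",np.nanmedian(p,0).round(3),"top",q.mean(0).round(4),np.ptp(q,0).round(3))
E
```

```text
{'clock': 0.0, 'joints': array([ 1.04987750e+00,  8.79511154e-02,  1.37219897e+00, -7.51655227e-06,
        1.68360498e+00, -1.03104976e-01]), 'dq': array([-0.00234694,  0.00095359, -0.00079282, -0.00066391,  0.00074275,
        0.00078803]), 'effort': array([-1.98735775e-03, -3.40192258e+01, -3.02418458e+01,  7.15832482e-02,
        3.34541977e-02, -1.78117584e-04]), 'ee_pos': array([0.22291211, 0.50221887, 0.20433435]), 'tool_rot': array([-3.28347506e-04,  2.07391004e-01,  9.78257534e-01, -1.03014920e-03]), 'contact_force': array([ 0.44927684,  0.09102097, -0.53297836]), 'torque': array([0.04498561, 0.04136319, 0.0190058 ]), 'grip_force': 0.0, 'opening': 0.09396292695238674}
top ['img', 'z_map', 'fx', 'fy', 'cx', 'cy', 'view', 'shot'] 387.0316369840224 272.8097177022528 [[0.014, -1.0, -0.007, -0.007], [0.993, 0.013, 0.119, -0.56], [-0.119, -0.009, 0.993, -1.107], [0.0, 0.0, 0.0, 1.0]]
blank 0.82 [143. 355.] 1216 med [ 0.76  -0.248  0.044] top [ 0.7639 -0.2517  0.0447] [0.107 0.107 0.01 ]
blank 0.74 [275. 328.] 1240 med [ 0.366 -0.16   0.044] top [ 0.3646 -0.1597  0.0444] [0.107 0.1
[... 1694 characters left out ...]
39.] 1042 med [0.482 0.427 0.02 ] top [0.4549 0.423  0.0243] [0.285 0.188 0.01 ]
drill_head 0.85 [121. 348.] 7901 med [0.717 0.026 0.267] top [0.7506 0.0431 0.362 ] [0.085 0.057 0.012]
tin 0.8 [226. 332.] 818 med [ 0.648 -0.133  0.071] top [ 0.652  -0.1144  0.0848] [0.057 0.059 0.01 ]
spoon_blank 0.59 [147. 283.] 132 med [0.596 0.248 0.015] top [0.5965 0.2514 0.0171] [0.049 0.031 0.011]
spoon_blank 0.32 [123. 358.] 10267 med [0.733 0.033 0.25 ] top [0.7663 0.0466 0.3749] [0.121 0.057 0.012]
billet 0.9 [363. 307.] 4912 med [ 0.509 -0.499  0.064] top [ 0.5126 -0.4805  0.0655] [0.231 0.065 0.01 ]
hatchet 0.85 [119. 238.] 938 med [0.476 0.423 0.02 ] top [0.4562 0.423  0.0244] [0.282 0.188 0.012]
```

View pics/top1.png

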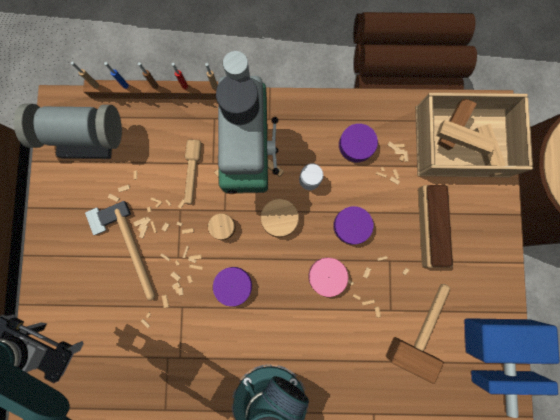

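View pics/side1.png

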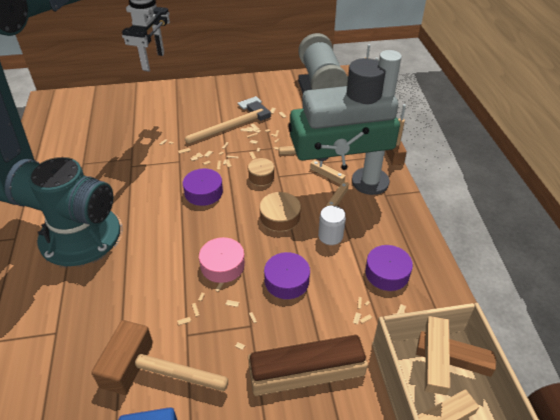

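The larger blank is at top (279,217), with the small one at (221,226). The pink and purple discs are look-alikes. The tool stays upright, so next I measure the gripper's shape to check its clearance, and the drill's pose.

```bash
python3 - <<'E'
from h import *
from scipy.optimize import least_squares
D={n:np.load(n+"1.npz") for n in("top","side")}
s=get_state(); p=s["ee_pos"]
from scipy.spatial.transform import Rotation as R
q=s["tool_rot"]; Rm=R.from_quat([*q[1:],q[0]]).as_matrix()
print(Rm.round(3).tolist())
for n in D:
    W=D[n]["W"].reshape(-1,3); T=(W-p)@Rm
    m=(np.hypot(T[:,0],T[:,1])<.16)&(W[:,2]>.15)
    T=T[m]; print(n,len(T))
    for a in range(-300,20,10):
        k=T[(T[:,2]>=a/1000)&(T[:,2]<a/1000+.01)]
        if len(k)>3: print(a,len(k),k.min(0).round(3)[:2],k.max(0).round(3)[:2])
# discs
for n in D:
    W=D[n]["W"]
    for nm,c,r in(("blank",(.533,-.02),.055),("small",(.505,.15),.038),("purple",(.763,-.254),.055)):
        m=(np.hypot(W[...,0]-c[0],W[...,1]-c[1])<r+.03)&(W[...,2]>.040)&(W[...,2]<.05)
        (cx,cy),rr=cv2.minEnclosingCircle(W[m][:,:2].astype(np.float32)); print(n,nm,round(cx,4),round(cy,4),round(rr,4),np.median(W[m][:,2]).round(4),W[m].mean(0).round(4))
# station slices
for n in D:
    W=D[n]["W"]; X=W.reshape(-1,3)
    m=(X[:,0]>.58)&(X[:,0]<.95)&(abs(X[:,1]-.05)<.16)
    X=X[m]
    for a in(10,18,22,26,30,150,170,200,220,240,260,280,300,320,340,360):
        k=X[abs(X[:,2]*1000-a)<(3 if a<100 else 8)]
        if len(k)>10: print(n,a,len(k),k.min(0).round(3)[:2],k.max(0).round(3)[:2])
E
python3 - <<'E'
import cv2
a=cv2.imread("pics/side1.png")
x=a[0:110,60:230];y=a[60:260,250:420]
x=cv2.resize(x,(400,259),interpolation=2);y=cv2.resize(y,(400,470),interpolation=2)
o=cv2.copyMakeBorder(x,0,211,0,0,0);cv2.imwrite("pics/crop1.png",cv2.hconcat([o,y]))
E
```

```text
[[-0.914, 0.406, 0.0], [0.406, 0.914, 0.0], [-0.0, 0.0, -1.0]]
top 4992
-300 49 [-0.046 -0.154] [-0.039 -0.089]
-260 11 [-0.031 -0.023] [-0.025 -0.015]
-250 52 [-0.035 -0.026] [-0.02  -0.004]
-240 110 [-0.038 -0.033] [-0.013  0.003]
-230 81 [-0.037 -0.033] [-0.007  0.013]
-220 110 [-0.038 -0.034] [-0.004  0.017]
-210 37 [-0.034 -0.033] [-0.002  0.004]
-200 264 [-0.039 -0.036] [0.009 0.029]
-190 195 [-0.037 -0.039] [0.014 0.023]
-180 76 [-0.035 -0.039] [0.018 0.012]
-170 49 [-0.02  -0.039] [ 0.019 -0.032]
-160 58 [-0.023 -0.039] [ 0.017 -0.001]
-150 211 [-0.035 -0.086] [0.027 0.074]
-140 979 [-0.035 -0.087] [0.034 0.083]
-130 117 [-0.035 -0.086] [0.034 0.09 ]
-120 340 [-0.035 -0.084] [0.022 0.088]
-110 110 [-0.035 -0.079] [0.032 0.082]
-100 28 [-0.034 -0.078] [0.032 0.081]
-90 6 [-0.011  0.05 ] [-0.004  0.052]
-80 6 [-0.005  0.048] [0.    0.052]
-70 11 [-0.01   0.048] [0.004 0.061]
-60 19 [-0.011 -0.05 ] [0.01 0.06]
-50 20 [-0.01  -0.049] [0.007 0.063]
-40 39 [-0.01  -0.058] [0.009 0.061]
-30 45 [-0.01  -0.058] [0.009 0.06 ]
-20 40 [-0.01  -0.058] [0.009 0.06 ]
-10 28 [-0.011 -0.057] 
[... 1857 characters left out ...]
 [0.718 0.035] [0.812 0.119]
side 10 319 [ 0.583 -0.04 ] [0.944 0.198]
side 18 289 [ 0.583 -0.107] [0.943 0.194]
side 22 273 [ 0.583 -0.107] [0.943 0.186]
side 26 360 [ 0.583 -0.041] [0.945 0.186]
side 30 123 [ 0.582 -0.108] [0.945 0.18 ]
side 150 46 [ 0.697 -0.014] [0.928 0.181]
side 170 359 [ 0.581 -0.011] [0.928 0.184]
side 200 456 [ 0.581 -0.009] [0.85  0.099]
side 220 621 [ 0.58  -0.019] [0.851 0.118]
side 240 845 [ 0.58  -0.013] [0.851 0.127]
side 260 370 [ 0.594 -0.017] [0.839 0.112]
side 280 486 [0.611 0.016] [0.84  0.106]
side 300 889 [0.611 0.016] [0.84  0.126]
side 320 323 [0.624 0.028] [0.842 0.105]
side 340 275 [0.717 0.026] [0.842 0.082]
side 360 279 [0.716 0.028] [0.841 0.085]
```

View pics/crop1.png

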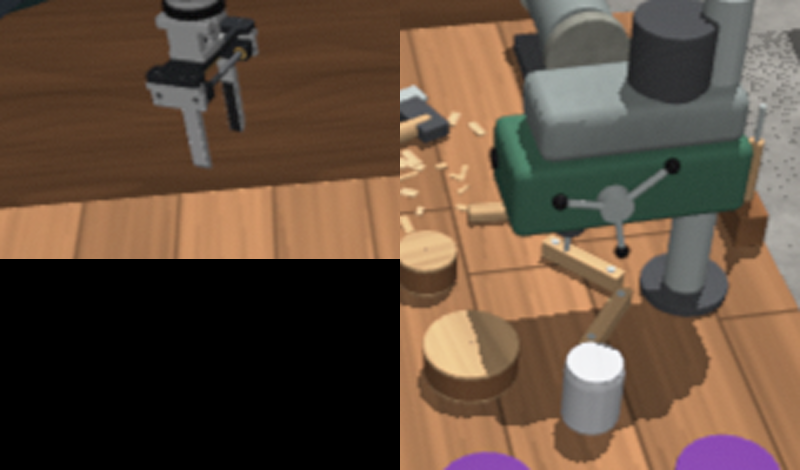

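Run:
```python
from h import *
from scipy.optimize import least_squares
im=np.full((600,700,3),255,np.uint8)
def put(k,c):
    for x,y in k[:,:2]:
        u=int((.22-y)*1500)+20; v=int((.94-x)*1500)+10
        if 0<=u<700 and 0<=v<600: cv2.circle(im,(u,v),1,c,-1)
for n,cs in(("top",((0,0,0),(0,160,0))),("side",((255,0,0),(0,0,255)))):
    X=np.load(n+"1.npz")["W"].reshape(-1,3)
    X=X[(X[:,0]>.55)&(X[:,0]<.94)&(abs(X[:,1]-.05)<.16)]
    b=np.abs(X[:,2])<.008; print(n,"bench",np.median(X[b][:,2]))
    H=X[(X[:,2]>.165)&(X[:,2]<.25)]; B=X[(X[:,2]>.012)&(X[:,2]<.035)]
    put(H,cs[1]); put(B,cs[0])
cv2.imwrite("pics/ortho.png",im)
# right face of the head in side view: RANSAC-ish line
X=np.load("side1.npz")["W"].reshape(-1,3)
K=X[(X[:,2]>.175)&(X[:,2]<.215)&(X[:,0]>.60)&(X[:,0]<.83)&(X[:,1]<.08)&(X[:,1]>-.05)]
f=least_squares(lambda t:K[:,1]-t[0]-t[1]*(K[:,0]-.7),[0,0],loss="soft_l1",f_scale=.002).x
print("right face y at x=.7",f[0],"yaw",np.degrees(np.arctan(f[1])),len(K), np.percentile(K[:,1]-f[0]-f[1]*(K[:,0]-.7),[10,50,90]))
```

```text
top bench -0.00045398759389281285
side bench 3.492256209680633e-05
right face y at x=.7 0.014522183821116835 yaw 2.128813102130638 913 [-0.01753005  0.00011645  0.00315458]
```

View pics/ortho.png

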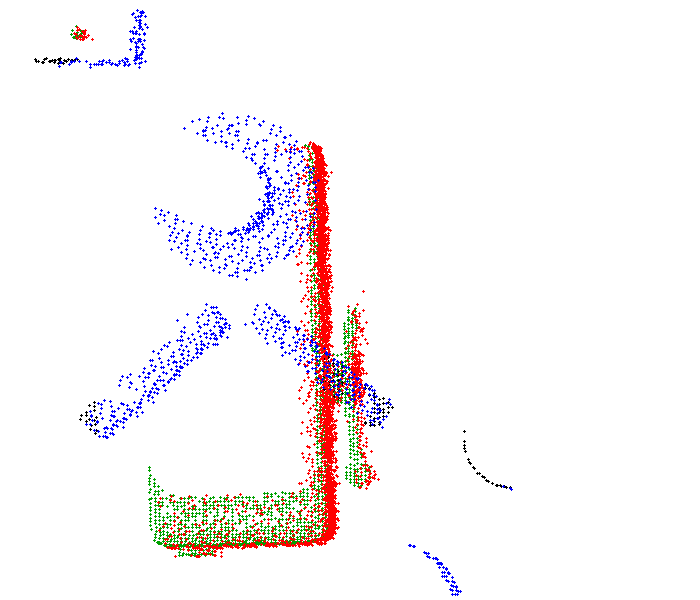

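Run:
```python
from h import *
from scipy.optimize import least_squares
X=np.load("side1.npz")["W"].reshape(-1,3); T=np.load("top1.npz")["W"].reshape(-1,3)
px=lambda K:((.22-K[:,1])*1500+20,(.94-K[:,0])*1500+10)
u,v=px(X); top=(X[:,2]>.0225)&(X[:,2]<.029)
L=X[top&(u>70)&(u<232)&(v>300)&(v<440)]; R_=X[top&(u>245)&(u<395)&(v>300)&(v<430)&(abs(u-345-(v-385)*1.3)<45)]
def res(p,full=False):
    x0,y0,a=p; out=[]
    for K,s in((L,1),(R_,-1)):
        t=a+s*np.radians(40); d=(K[:,0]-x0)*np.cos(t)+(K[:,1]-y0)*np.sin(t)
        out.append(np.sign(d-.065)*np.maximum(abs(d-.065)-.009,0)+0.1*(d-.065))
    return np.concatenate(out)
r=least_squares(res,[.663,.075,.04],loss="soft_l1",f_scale=.001)
print("battens",r.x[:2].round(4),np.degrees(r.x[2]).round(2),len(L),len(R_))
for K,s in((L,1),(R_,-1)):
    t=r.x[2]+s*np.radians(40); d=(K[:,:2]-r.x[:2])@[np.cos(t),np.sin(t)]; e=(K[:,:2]-r.x[:2])@[-np.sin(t),np.cos(t)]
    print(np.percentile(d,[2,10,50,90,98]).round(4),np.percentile(e,[1,99]).round(4))
for n,K in(("top",T),("side",X)):
    H=K[(K[:,2]>.20)&(K[:,2]<.255)&(K[:,0]>.57)&(K[:,0]<.86)&(K[:,1]>-.02)&(K[:,1]<.15)]
    for lo in(.60,.62,.64,.66,.70,.74,.78,.80):
        k=H[(H[:,0]>lo)&(H[:,0]<lo+.02)]
        if len(k)>5: print(n,lo,np.percentile(k[:,1],[1,5,50,95,99]).round(4))
    for lo in(.03,.05,.07,.09,.11):
        k=H[(H[:,1]>lo)&(H[:,1]<lo+.02)&(H[:,0]<.62)]
        if len(k)>5: print(n,"front at y",lo,np.percentile(k[:,0],[1,5]).round(4))
F=X[(X[:,2]>.004)&(X[:,2]<.030)&(X[:,0]>.75)&(X[:,0]<.88)&(X[:,1]>.01)&(X[:,1]<.14)]
C=X[(X[:,2]>.06)&(X[:,2]<.15)&(X[:,0]>.75)&(X[:,0]<.9)&(X[:,1]>.0)&(X[:,1]<.14)]
c=least_squares(lambda p:np.hypot(C[:,0]-p[0],C[:,1]-p[1])-.026,[.82,.08],loss="soft_l1",f_scale=.002)
print("column",c.x.round(4),len(C),"yaw est",np.degrees(np.arctan2(c.x[1]-r.x[1],c.x[0]-r.x[0])))
```

```text
battens [0.6615 0.0718] 2.26 160 165
[0.0541 0.056  0.0645 0.074  0.0764] [-0.0383  0.0741]
[0.0549 0.0569 0.0647 0.0729 0.0748] [-0.0711  0.0399]
top 0.6 [0.014  0.0185 0.0688 0.1275 0.1331]
top 0.62 [-0.0127 -0.0103  0.0148  0.1332  0.1337]
top 0.64 [-0.0077 -0.0058  0.0152  0.0217  0.0217]
top 0.66 [-0.0049 -0.0048  0.0105  0.0219  0.0221]
top 0.7 [-0.0018 -0.0018  0.0108  0.0238  0.0251]
top 0.74 [-0.0078 -0.0041  0.0208  0.0258  0.0259]
top 0.78 [0.0193 0.0194 0.0238 0.0265 0.0266]
top 0.8 [0.0199 0.02   0.0241 0.0268 0.0268]
top front at y 0.03 [0.5842 0.5846]
top front at y 0.05 [0.5834 0.5837]
top front at y 0.07 [0.5827 0.5831]
top front at y 0.09 [0.5765 0.5772]
top front at y 0.11 [0.5772 0.5821]
side 0.6 [0.0095 0.0106 0.0291 0.1118 0.1202]
side 0.62 [-0.0164 -0.0133  0.0136  0.0273  0.0313]
side 0.64 [-0.0112 -0.0089  0.0148  0.0276  0.0311]
side 0.66 [-0.0087 -0.0071  0.0151  0.0278  0.0302]
side 0.7 [-0.0085 -0.0062  0.0156  0.03    0.0327]
side 0.74 [-0.0118 -0.009   0.0175  0.0296  0.0321]
side 0.78 [0.0141 0.0147 0.0193 0.0321 0.0355]
side 0.8 [0.0149 0.0161 0.0199 0.0314 0.0379]
side front at y 0.03 [0.583  0.5832]
side front at y 0.05 [0.5821 0.5824]
side front at y 0.07 [0.5762 0.5812]
side front at y 0.09 [0.5756 0.5758]
side front at y 0.11 [0.5783 0.581 ]
column [0.8173 0.079 ] 366 yaw est 2.6612110695525737
```

Call:
jog_arm:
  deltas:
    - [[-0.58,-0.512,0],0,-1]
    - [[-0.58,-0.512,0],0,-1]
    - [[-0.58,-0.512,0],0,-1]
    - [[-0.58,-0.512,0],0,-1]
    - [[-0.58,-0.512,0],0,-1]
    - [[-0.58,-0.512,0],0,-1]
    - [[-0.58,-0.512,0],0,-1]
    - [[-0.58,-0.512,0],0,-1]

```text
clock: 1.7
ee_pos: [0.3525, 0.22, 0.2057]
tool_rot: [0.0, 0.207, 0.978, 0.0]
contact_force: [0.2, 0.4, 0.4]
opening: 0.0939
grip_force: 0.0
```

Call:
jog_arm:
  deltas:
    - [[-0.58,-0.512,0],0,-1]
    - [[-0.58,-0.512,0],0,-1]
    - [[-0.58,-0.512,0],0,-1]
    - [[-0.58,-0.512,0],0,-1]
    - [[-0.58,-0.512,0],0,-1]
    - [[-0.58,-0.512,0],0,-1]
    - [[-0.58,-0.512,0],0,-1]
    - [[-0.58,-0.512,0],0,-1]

```text
clock: 2.5
ee_pos: [0.4815, -0.0615, 0.2057]
tool_rot: [0.0, 0.208, 0.978, 0.0]
contact_force: [0.2, 1.1, 0.6]
opening: 0.0939
grip_force: 0.0
```

Call:
jog_arm:
  deltas:
    - [[0,0,0],8.4,-1]
    - [[0,0,0],8.4,-1]
    - [[0,0,0],8.4,-1]
    - [[0,0,0],8.4,-1]
    - [[0,0,0],8.4,-1]
    - [[0,0,0],8.4,-1]
    - [[0,0,0],8.4,-1]

```text
clock: 3.2
ee_pos: [0.4811, -0.0599, 0.2056]
tool_rot: [0.0, 0.663, 0.748, 0.0]
contact_force: [-0.8, -0.4, 0.6]
opening: 0.094
grip_force: 0.0
```

Call:
jog_arm:
  deltas:
    - [[0,0,0],8.4,-1]
    - [[0,0,0],8.4,-1]
    - [[0,0,0],8.4,-1]
    - [[0,0,0],8.4,-1]
    - [[0,0,0],8.4,-1]
    - [[0,0,0],8.4,-1]
    - [[0,0,0],8.4,-1]
    - [[0,0,0],0,-1]

```text
clock: 4.0
ee_pos: [0.4811, -0.0599, 0.2055]
tool_rot: [-0.0, 0.944, 0.33, 0.0]
contact_force: [0.2, 0.4, -0.5]
opening: 0.094
grip_force: 0.0
```

```bash
cat >> h.py <<'E'
from scipy.spatial.transform import Rotation as Ro
def wrist():
    s=get_state(); f=eyes.grab_frame("wrist"); q=s["tool_rot"]
    T=np.eye(4); T[:3,:3]=Ro.from_quat([*q[1:],q[0]]).as_matrix(); T[:3,3]=s["ee_pos"]
    f["view"]=np.linalg.inv(T@f["mount"]); return s,f,cloud(f)
def disc(W,c,r=.055):
    m=(np.hypot(W[...,0]-c[0],W[...,1]-c[1])<r+.03)&(W[...,2]>.041)&(W[...,2]<.049)
    P=W[m][:,:2].astype(np.float32)
    if len(P)<20: return None
    return np.round(cv2.minEnclosingCircle(P)[0],4),round(cv2.minEnclosingCircle(P)[1],4),P.mean(0).round(4),len(P)
E
python3 - <<'E'
from h import *
s,f,W=wrist(); save(f,"w1.png"); print(s["ee_pos"],s["tool_rot"])
print(disc(W,(.533,-.0185)),disc(W,(.505,.151),.038)); b=abs(W[...,2])<.01; print(np.nanmedian(W[b],0))
t=eyes.grab_frame("top"); print(disc(cloud(t),(.533,-.0185)))
E
```

```text
[ 0.48106691 -0.05991736  0.20553442] [-3.66935932e-06  9.44150271e-01  3.29515187e-01  8.04197742e-05]
(array([ 0.5343, -0.0193]), 0.055, array([ 0.5357, -0.0185], dtype=float32), 7862) (array([0.5067, 0.1505]), 0.0387, array([0.5073, 0.1497], dtype=float32), 4625)
[ 4.98100118e-01 -6.27637479e-02 -1.16232421e-04]
(array([ 0.54  , -0.0049]), 0.0489, array([0.5431, 0.0187], dtype=float32), 142)
```

View pics/w1.png

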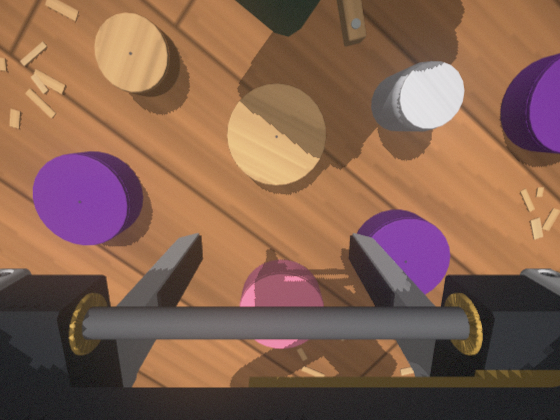

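The wrist view shows the blank at (277,135), between the two finger directions. It measures (0.534, -0.019), which agrees with the top camera. I'll descend now.

Call:
jog_arm:
  deltas:
    - [[0,0,0.6],0,-1]
    - [[0,0,0.8],0,-1]
    - [[0,0,0.8],0,-1]
    - [[0,0,0.8],0,-1]
    - [[0,0,0.6],0,-1]
    - [[0,0,0.3],0,-1]
    - [[0,0,0.1],0,-1]
    - [[0,0,0],0,-1]

```text
clock: 4.9
ee_pos: [0.4807, -0.0598, 0.0051]
tool_rot: [-0.0, 0.944, 0.33, -0.0]
contact_force: [-1.1, -0.5, -0.3]
opening: 0.0941
grip_force: 0.0
```

Call:
jog_arm:
  deltas:
    - [[0.2,0,0],0,-1]
    - [[0.15,0,0],0,-1]
    - [[0.1,0,0],0,-1]
    - [[0.1,0,0],0,-1]
    - [[0.08,0,0],0,-1]
    - [[0.08,0,0],0,-1]

```text
clock: 5.5
ee_pos: [0.5087, -0.0384, 0.0059]
tool_rot: [0.001, 0.944, 0.33, -0.001]
contact_force: [-2.9, -2.7, 4.8]
opening: 0.0942
grip_force: 2.8
```

Call:
jog_arm:
  deltas:
    - [[0.1,-0.05,0],0,-1]
    - [[0.165,-0.099,0],0,-1]
    - [[0.165,-0.099,0],0,-1]
    - [[0.165,-0.099,0],0,-1]
    - [[0.165,-0.099,0],0,-1]
    - [[0.1,-0.05,0],0,-1]
    - [[0,0,0],0,-1]

```text
clock: 6.2
ee_pos: [0.5277, 0.0098, 0.0056]
tool_rot: [-0.0, 0.944, 0.33, 0.001]
contact_force: [-0.8, -0.5, 2.3]
opening: 0.0937
grip_force: 1.3
```

Run:
```python
from h import *
s,f,W=wrist(); print(s["ee_pos"],s["contact_force"]); print(f["mount"].round(3).tolist()); save(f,"w2.png")
for n in("top","side"):
    t=eyes.grab_frame(n); V=cloud(t); print(n,disc(V,(.55,.02))); save(t,n+"2.png")
print(disc(W,(.55,.02)))
```

```text
[0.52772354 0.00976135 0.00559074] [-0.79055881 -0.53480187  2.29804456]
[[-0.001, 0.968, 0.25, 0.074], [1.0, 0.001, 0.001, 0.001], [0.001, 0.25, -0.968, -0.179], [0.0, 0.0, 0.0, 1.0]]
top None
side (array([0.5458, 0.0238]), 0.0676, array([0.538 , 0.0215], dtype=float32), 410)
(array([0.5517, 0.028 ]), 0.0623, array([0.5603, 0.0346], dtype=float32), 39436)
```

Call:
jog_arm:
  deltas:
    - [[0.1,-0.06,0],0,-1]
    - [[0.15,-0.11,0],0,-1]
    - [[0.15,-0.11,0],0,-1]
    - [[0.15,-0.11,0],0,-1]
    - [[0.1,-0.06,0],0,-1]
    - [[0,0,0],0,-1]

```text
clock: 6.95
ee_pos: [0.5387, 0.0477, 0.0054]
tool_rot: [-0.001, 0.944, 0.33, 0.0]
contact_force: [-1.0, 0.7, -0.5]
opening: 0.0943
grip_force: 0.4
```

Call:
jog_arm:
  deltas:
    - [[-0.2,0,0],0,-1]
    - [[-0.5,0,0],0,-1]
    - [[-0.6,0,0],0,-1]
    - [[-0.6,0,0],0,-1]
    - [[-0.4,0,0],0,-1]
    - [[0,0,0],0,-1]

```text
clock: 7.55
ee_pos: [0.4466, -0.0268, 0.0055]
tool_rot: [0.0, 0.945, 0.328, -0.0]
contact_force: [-0.1, -0.2, -0.2]
opening: 0.0943
grip_force: 0.0
```

Run:
```python
from h import *
s,f,W=wrist(); print(s["ee_pos"],s["contact_force"],disc(W,(.57,.07)),disc(W,(.505,.15),.038)); save(f,"w3.png")
P=W[(abs(W[...,2]-.045)<.005)]; print(P.min(0),P.max(0),len(P))
for n in("top","side"):
    t=eyes.grab_frame(n); V=cloud(t); print(n,disc(V,(.57,.07)),disc(V,(.505,.15),.038)); save(t,n+"3.png")
```

```text
[ 0.44656274 -0.02680095  0.00552311] [-0.09205217 -0.21753885 -0.20450735] (array([0.535 , 0.0646]), 0.0619, array([0.5365, 0.0455], dtype=float32), 9862) (array([0.4941, 0.1114]), 0.0372, array([0.483 , 0.1238], dtype=float32), 1573)
[ 0.36414828 -0.06888415  0.04000028] [0.57332041 0.13925773 0.04999607] 13779
top (array([0.5592, 0.0836]), 0.0684, array([0.5592, 0.0776], dtype=float32), 990) (array([0.5142, 0.1376]), 0.0544, array([0.5117, 0.1427], dtype=float32), 619)
side (array([0.5586, 0.0807]), 0.0703, array([0.5643, 0.0752], dtype=float32), 805) (array([0.5185, 0.1346]), 0.0507, array([0.5253, 0.13  ], dtype=float32), 272)
```

```bash
cat >> h.py <<'E'
def ext(W,c,small=(.506,.151)):
    P=W[(np.hypot(W[...,0]-c[0],W[...,1]-c[1])<.062)&(W[...,2]>.041)&(W[...,2]<.049)]
    P=P[np.hypot(P[:,0]-small[0],P[:,1]-small[1])>.042]
    return len(P),np.percentile(P[:,0],[.5,99.5]).round(4),np.percentile(P[:,1],[.5,99.5]).round(4)
E
python3 - <<'E'
from h import *
for n in("top","side"):
    V=cloud(eyes.grab_frame(n)); print(n,ext(V,(.568,.071)))
    P=V[(np.hypot(V[...,0]-.506,V[...,1]-.151)<.04)&(abs(V[...,2]-.045)<.004)]; print("small",P.mean(0))
E
```

```text
top (907, array([0.5154, 0.6038]), array([0.0205, 0.1257]))
small [0.50510272 0.15187135 0.04432983]
side (720, array([0.514 , 0.6186]), array([0.015, 0.125]))
small [0.51948524 0.14365766 0.04469096]
```

Call:
jog_arm:
  deltas:
    - [[0,0,-0.6],0,-1]
    - [[0,0,-0.6],0,-1]
    - [[0.2,-0.3,0],0,-1]
    - [[0.3,-0.45,0],0,-1]
    - [[0.3,-0.45,0],0,-1]
    - [[0.32,-0.31,0],0,-1]

```text
clock: 8.4
ee_pos: [0.4455, 0.0704, 0.0656]
tool_rot: [-0.0, 0.944, 0.33, 0.0]
contact_force: [-0.5, -0.6, -0.8]
opening: 0.0941
grip_force: 0.0
```

Call:
jog_arm:
  deltas:
    - [[0,0,0],-7.7,-1]
    - [[0,0,0],-7.7,-1]
    - [[0,0,0],-7.7,-1]
    - [[0,0,0],-7.7,-1]
    - [[0,0,0],-7.7,-1]
    - [[0,0,0],-7.7,-1]
    - [[0,0,0],-7.7,-1]
    - [[0,0,0],0,-1]

```text
clock: 9.2
ee_pos: [0.4459, 0.0692, 0.0655]
tool_rot: [-0.0, 0.692, 0.722, 0.0]
contact_force: [-0.1, 1.0, 0.4]
opening: 0.0941
grip_force: 0.0
```

Run:
```python
from h import *
s=get_state(); q=s["tool_rot"]; print(s["ee_pos"],Ro.from_quat([*q[1:],q[0]]).as_matrix()[:,:2].T.round(4))
V=cloud(eyes.grab_frame("top")); print(ext(V,(.57,.0725))); print(disc(np.load("top1.npz")["W"],(.33,.11)))
```

```text
[0.4458926  0.06918915 0.06546625] [[-4.210e-02  9.991e-01  2.000e-04]
 [ 9.991e-01  4.210e-02  1.000e-04]]
(631, array([0.527 , 0.6038]), array([0.0204, 0.1258]))
(array([0.3333, 0.1159]), 0.0551, array([0.3331, 0.116 ], dtype=float32), 1079)
```

Call:
jog_arm:
  deltas:
    - [[0,0,0.5],0,-1]
    - [[0,0,0.5],0,-1]
    - [[0,0,0.22],0,-1]
    - [[0,0,0],0,-1]
    - [[0,0.1,0],0,-1]
    - [[0,0.1,0],0,-1]
    - [[0,0.1,0],0,-1]
    - [[0,0.1,0],0,-1]
    - [[0,0.1,0],0,-1]
    - [[0,0.1,0],0,-1]

```text
clock: 10.25
ee_pos: [0.4759, 0.0698, 0.0048]
tool_rot: [0.0, 0.692, 0.722, 0.0]
contact_force: [-3.0, 0.8, 2.8]
opening: 0.0939
grip_force: 1.7
```

Call:
jog_arm:
  deltas:
    - [[0,0.15,0],0,-1]
    - [[0,0.15,0],0,-1]
    - [[0,0.15,0],0,-1]
    - [[0,0.05,0],0,-1]
    - [[0,0,0],0,-1]

```text
clock: 10.75
ee_pos: [0.5014, 0.0709, 0.0043]
tool_rot: [0.0, 0.692, 0.722, 0.001]
contact_force: [0.2, -0.5, -0.0]
opening: 0.0941
grip_force: 0.0
```

Run:
```python
from h import *
for n in("top","side"):
    f=eyes.grab_frame(n);V=cloud(f); print(n,ext(V,(.60,.074))); save(f,n+"4.png")
    if n=="side":
        P=V[(np.hypot(V[...,0]-.61,V[...,1]-.074)<.075)&(V[...,2]>.005)&(V[...,2]<.049)]
        print(np.percentile(P[:,0],[1,99]),np.percentile(P[:,1],[1,99]))
        a=f["img"][60:260,250:420,::-1]; cv2.imwrite("pics/crop4.png",cv2.resize(a,None,fx=3,fy=3)[:600])
```

```text
top (36, array([0.5916, 0.6044]), array([0.0239, 0.1264]))
side (691, array([0.5499, 0.6594]), array([0.0175, 0.1256]))
[0.54805372 0.66640692] [0.0155523  0.12233608]
```

View pics/crop4.png

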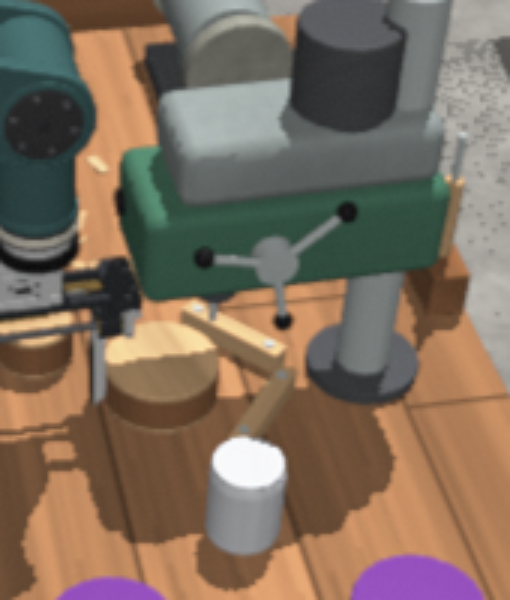

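Call:
jog_arm:
  deltas:
    - [[0,0.1,0],0,-1]
    - [[0,0.1,0],0,-1]
    - [[0,0.1,0],0,-1]
    - [[0,0.1,0],0,-1]

```text
clock: 11.25
ee_pos: [0.5206, 0.0717, 0.0042]
tool_rot: [-0.0, 0.692, 0.722, -0.0]
contact_force: [-1.8, 0.2, -0.5]
opening: 0.0938
grip_force: 0.7
```

Call:
jog_arm:
  deltas:
    - [[0,0.12,0],0,-1]
    - [[0,0.24,0],0,-1]
    - [[0,0,0],0,-1]
    - [[0,0,0],0,-1]

```text
clock: 11.65
ee_pos: [0.5395, 0.0724, 0.0048]
tool_rot: [0.001, 0.692, 0.722, 0.001]
contact_force: [-0.5, -0.4, -0.1]
opening: 0.0941
grip_force: 0.0
```

Run:
```python
from h import *
f=eyes.grab_frame("side");V=cloud(f); np.savez("side5.npz",W=V,img=f["img"])
P=V[(np.hypot(V[...,0]-.655,V[...,1]-.072)<.07)&(V[...,2]>.041)&(V[...,2]<.049)]
print(len(P),np.percentile(P[:,0],[1,99]),np.percentile(P[:,1],[1,99]))
# gap of wrist/body to the head front
p=get_state()["ee_pos"]; print(p)
a=f["img"][60:260,250:420,::-1]; cv2.imwrite("pics/crop5.png",cv2.resize(a,None,fx=3,fy=3))
```

```text
751 [0.59259697 0.7055249 ] [0.01975591 0.12571871]
[0.53902133 0.07240554 0.00470398]
```

View pics/crop5.png

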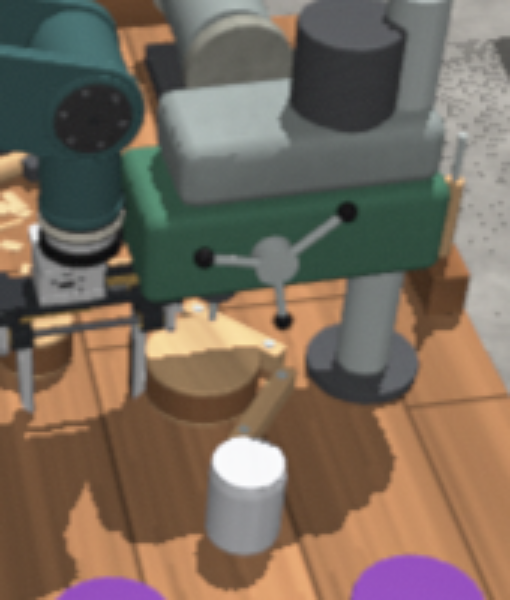

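```bash
cat >> h.py <<'E'
from scipy.optimize import least_squares
def circ(W,c,r=.055):
    P=W[(np.hypot(W[...,0]-c[0],W[...,1]-c[1])<r+.012)&(W[...,2]>.042)&(W[...,2]<.0485)][:,:2]
    # boundary facing the side camera: lowest y per x bin
    B=[]
    for x in np.arange(c[0]-.05,c[0]+.05,.004):
        k=P[abs(P[:,0]-x)<.002]
        if len(k)>2: B.append(k[np.argmin(k[:,1])])
    B=np.array(B); s=least_squares(lambda p:np.hypot(*(B-p).T)-r,c,loss="soft_l1",f_scale=.001)
    return s.x.round(4),len(B),np.sqrt(np.median(s.fun**2)).round(4)
E
python3 - <<'E'
from h import *
print(circ(np.load("side1.npz")["W"],(.533,-.022)),"true .534,-.0185")
print(circ(np.load("side1.npz")["W"],(.763,-.256)),"top .764,-.252")
V=np.load("side5.npz")["W"]; print(circ(V,(.652,.072)))
K=V.reshape(-1,3); o=np.array([.662,.0745]); a=np.radians(2.3)
S=np.c_[(K[:,:2]-o)@np.array([[np.cos(a),-np.sin(a)],[np.sin(a),np.cos(a)]]),K[:,2]]
for z in range(150,270,10):
    k=S[(abs(S[:,2]*1000-z)<5)&(abs(S[:,1])<.1)&(S[:,0]>-.17)&(S[:,0]<-.06)]
    if len(k): h=np.histogram(k[:,0],np.arange(-.13,-.06,.004)); print(z,h[0])
E
```

```text
(array([ 0.5313, -0.0202]), 26, np.float64(0.001)) true .534,-.0185
(array([ 0.7624, -0.2551]), 26, np.float64(0.0006)) top .764,-.252
(array([0.6546, 0.0738]), 26, np.float64(0.0009))
150 [5 5 4 4 7 5 4 4 4 3 3 4 6 2 3 0 0]
160 [5 3 6 3 6 4 0 0 0 0 0 0 0 0 0 2 0]
170 [3 1 1 2 3 1 0 0 0 0 0 0 5 5 3 5 3]
180 [ 2  1  2  0  2  2  0  0  0  0  0  0 24  6  4  5  7]
190 [ 5  3  3  3  5  1  0  0  0  1  1  0 23  7  5  4  5]
200 [ 6  6 10  6  6  7  7  8  7  6  7  0 24  7  3  3  5]
210 [ 6  4  4  3  5  3  3  1  2  2  0  0 23  6  7  6  6]
220 [ 4  1  6  6  2  4  3  3  2  1  4  0 31  6  6  5  2]
230 [ 6  5  3  5  5  3  7  3  3  3  1  0 27  7  5  6  4]
240 [ 6  8  5  5  6  3  6  4  4  5  3  0 31 29 11  8  7]
250 [ 6  4  6  5  5  4  5  6  3  4  0  0  1 31 40 43 42]
260 [8 5 4 5 6 3 6 3 4 2 0 0 0 0 0 0 0]
```

Run:
```python
from h import *
V=np.load("side5.npz")["W"]; K=V.reshape(-1,3); o=np.array([.662,.0745]); a=np.radians(2.35)
S=np.c_[(K[:,:2]-o)@np.array([[np.cos(a),-np.sin(a)],[np.sin(a),np.cos(a)]]),K[:,2]]
t=(np.array([.539,.0724])-o)@np.array([[np.cos(a),-np.sin(a)],[np.sin(a),np.cos(a)]]); print("tool",t)
for z0,z1 in((.19,.2),(.2,.21),(.21,.22),(.22,.235),(.235,.25)):
    w=S[(S[:,2]>z0)&(S[:,2]<z1)&(abs(S[:,1])<.08)&(S[:,0]>-.19)&(S[:,0]<-.084)]
    f=least_squares(lambda p:np.hypot(w[:,0]-p[0],w[:,1]-p[1])-p[2],[t[0],t[1],.038],loss="soft_l1",f_scale=.001)
    h=S[(S[:,2]>z0)&(S[:,2]<z1)&(abs(S[:,1])<.075)&(S[:,0]>-.084)&(S[:,0]<-.074)]
    print(z0,len(w),f.x.round(4),"front",(f.x[0]+f.x[2]).round(4),"maxx",np.percentile(w[:,0],[98,100]).round(4),"head",np.percentile(h[:,0],[0,5,25]).round(4),h[:,1].min().round(3),h[:,1].max().round(3))
```

```text
tool [-0.12298266  0.00294523]
0.19 133 [-0.1244  0.0056  0.0392] front -0.0852 maxx [-0.0881 -0.0865] head [-0.0811 -0.0807 -0.0801] -0.063 0.022
0.2 123 [-0.1228  0.0056  0.0343] front -0.0885 maxx [-0.0893 -0.0862] head [-0.0807 -0.0805 -0.0798] -0.062 0.021
0.21 43 [-0.123   0.0048  0.0353] front -0.0877 maxx [-0.0908 -0.0879] head [-0.0808 -0.0806 -0.0802] -0.063 0.023
0.22 135 [-0.123   0.0035  0.0362] front -0.0867 maxx [-0.0884 -0.0864] head [-0.0809 -0.0807 -0.0799] -0.062 0.039
0.235 158 [-0.1231  0.0035  0.0351] front -0.088 maxx [-0.0919 -0.0867] head [-0.0802 -0.0799 -0.0786] -0.06 0.051
```

Call:
jog_arm:
  deltas:
    - [[0,-0.25,0],0,-1]
    - [[-0.15,-0.25,0],0,-1]
    - [[-0.15,0,0],0,-1]
    - [[0,0,0],0,-1]
    - [[0,0,0],0,-1]

```text
clock: 12.2
ee_pos: [0.5147, 0.0563, 0.0048]
tool_rot: [0.0, 0.693, 0.721, 0.001]
contact_force: [0.2, 0.4, 0.2]
opening: 0.0939
grip_force: 0.0
```

Call:
jog_arm:
  deltas:
    - [[0,0.05,0],0,-1]
    - [[0,0.18,0],0,-1]
    - [[0,0.34,0],0,-1]
    - [[0,0,0],0,-1]
    - [[0,0,0],0,-1]
    - [[0,0,0],0,-1]

```text
clock: 12.8
ee_pos: [0.5421, 0.0577, 0.0042]
tool_rot: [-0.0, 0.692, 0.722, -0.0]
contact_force: [0.1, -0.2, -0.3]
opening: 0.0936
grip_force: 0.0
```

Run:
```python
from h import *
f=eyes.grab_frame("side");V=cloud(f); np.savez("side6.npz",W=V,img=f["img"]); save(f,"side6.png")
print(get_state()["ee_pos"],circ(V,(.657,.073)))
```

```text
[0.54199755 0.05766171 0.004277  ] (array([0.6604, 0.0738]), 26, np.float64(0.001))
```

Call:
jog_arm:
  deltas:
    - [[0,-0.2,0],0,-1]
    - [[0,-0.4,0],0,-1]
    - [[0,-0.5,0],0,-1]
    - [[0,-0.5,0],0,-1]
    - [[0,0,-0.5],0,-1]
    - [[0,0,-0.8],0,-1]
    - [[0,0,-0.8],0,-1]
    - [[0,0,0],0,-1]
    - [[0,0,0],0,-1]

```text
clock: 13.75
ee_pos: [0.4625, 0.0543, 0.1105]
tool_rot: [0.001, 0.692, 0.722, 0.001]
contact_force: [-0.5, -0.5, -0.6]
opening: 0.0941
grip_force: 0.0
```

Run:
```python
from h import *
f=eyes.grab_frame("side");V=cloud(f); save(f,"side7.png")
print(get_state()["ee_pos"],circ(V,(.66,.073)))
T=cloud(eyes.grab_frame("top")); A=np.load("top1.npz")["W"]
for c in((.505,.151),):
    for M in(A,T): P=M[(np.hypot(M[...,0]-c[0],M[...,1]-c[1])<.045)&(abs(M[...,2]-.045)<.004)]; print(P.mean(0).round(4),len(P))
for M in(A,T): P=M[(np.hypot(M[...,0]-.652,M[...,1]+.108)<.045)&(abs(M[...,2]-.085)<.004)]; print("tin",P.mean(0).round(4))
a=f["img"][110:230,290:400,::-1]; cv2.imwrite("pics/crop7.png",cv2.resize(a,None,fx=5,fy=5,interpolation=2))
```

```text
[0.46149261 0.05428527 0.10894955] (array([0.6596, 0.0752]), 26, np.float64(0.0009))
[0.5048 0.1517 0.0444] 482
[nan nan nan] 0
tin [ 0.654  -0.1086  0.0845]
tin [ 0.654  -0.1083  0.0844]<stdin>:6: RuntimeWarning: Mean of empty slice.
  ret = um.true_divide(
```

View pics/crop7.png

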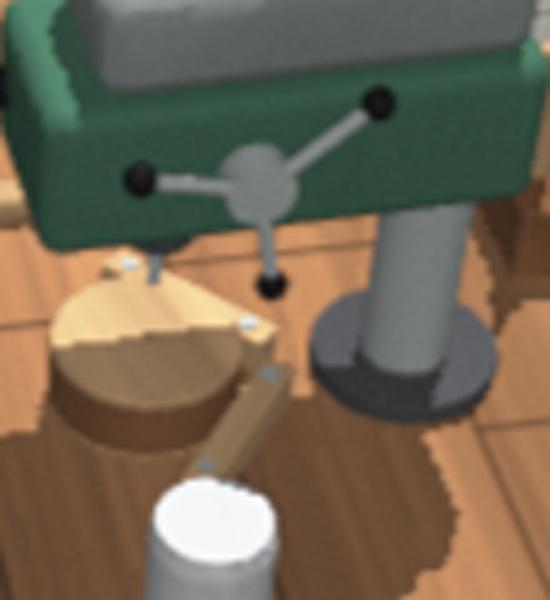

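The blank sits between both battens at crop (150,335), with the bit tip above it at (155,282). I'll check the bit's position directly by casting a ray through its tip.

Run:
```python
from h import *
f=eyes.grab_frame("side"); V=cloud(f)
M=np.linalg.inv(f["view"])
for u,v in((320.5,166),(321,166.5),(321.5,167)):
    d=np.array([(u-f["cx"])/f["fx"],-(v-f["cy"])/f["fy"],-1]); w=M[:3,:3]@d; o=M[:3,3]; print(u,v,(o+w*(.087-o[2])/w[2]).round(4), V[int(v)-1,int(u)].round(4),V[int(v)-2,int(u)].round(4))
B=V[(np.hypot(V[...,0]-.662,V[...,1]-.074)<.012)&(V[...,2]>.084)&(V[...,2]<.122)]; print(B.mean(0),len(B))
print(circ(V,(.66,.073)))
```

```text
320.5 166 [0.6637 0.0722 0.087 ] [0.6611 0.0684 0.0941] [0.6608 0.0683 0.0979]
321 166.5 [0.6646 0.0699 0.087 ] [0.6645 0.0705 0.092 ] [0.6637 0.0685 0.0973]
321.5 167 [0.6655 0.0676 0.087 ] [0.6638 0.0671 0.0912] [0.6645 0.0705 0.092 ]
[0.66109117 0.06967913 0.09847383] 18
(array([0.6594, 0.0738]), 26, np.float64(0.0012))
```

```bash
python3 -c "
from h import *
print(arm.sign_off())"
```

```text
the job is handed in; nothing more can be done
None
```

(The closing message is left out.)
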